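# Close a sprouting jar: seat the strainer, screw the ring down over it

## Task

Close the sprouting jar held in the wooden stand: first set the steel strainer fully down in the jar's mouth, knob up, and let go of it; then put the blue screw ring over it and turn the ring clockwise until it comes up finger-tight against its stop and clamps the strainer with no play. Do not ram or overtighten it, and leave everything else on the desk where it is.

Things in the scene. Friction and masses are not known exactly. Their poses are not given: they have to be found in the camera images.
- mouth (a point): Mouth of a small clear glass jar (68 mm wide, 92 high), clamped by its foot in a square wooden stand (112 x 112) fixed to the desk. The point is the centre of the mouth in the plane of the rim, 104 above the desk; z up. On the rim lies an orange rubber seal, its top in that plane; it gives about 1 mm at 25 N. Mouth 39 wide inside. The jar is turned anyhow: these axes do not tell where its thread begins.
- strainer: The same strainer; origin at the centre of its underside, z up. From below: a plug 36.7 mm in diameter and 7 high, its lower edge bevelled to 31 over 3.5; a flange 45 in diameter and 3 thick, which comes to lie on the jar's rim; then the knob. The plug has about 1.2 mm of play all round in the mouth. Pressing it with over 40 N spoils the seal.
- strainer_knob (a point): Centre of the knob of the strainer, 18 mm above the strainer's underside; z up. The black knob is 13 in diameter, 16 high. The strainer is loose, of perforated steel, about 60 g, and stands upright on the desk. Fully down in the jar, this point is 11 mm above mouth (about 10 once the ring is tight).
- ring: The same ring; origin at the centre of its underside. Inside, four lugs 90 degrees apart first ride on the ramps, up to 9 mm above home. Turned clockwise with a light push it drops home within 90 degrees; 50 to 75 degrees on, drawing 1 mm down, it stiffens at the stop within a few degrees. Finger-tight: 0.25 to 0.5 N m of turning moment. Over 0.6 it is overtightened.
- ring_center (a point): Centre of the blue screw ring, 9 mm above its underside; z up. Ring: 61 in diameter (62 over its ribs), 18 high, about 60 g, on the desk the right way up, open below, skirt 55 wide inside; top plate 3 thick with a hole 40 wide, through which the knob will stand. Home on the jar, this point is 3 mm below mouth, 4 when tight.
- eraser: a red and grey whiteboard eraser, 50 x 110 x 32, lying flat (mm); a bystander; origin at the centre of its underside
- glue_stick: a glue stick with an orange cap, diameter 28, 95 high, standing (mm); a bystander; origin at the centre of its underside
- tape_roll: a roll of yellow tape, diameter 76, 20 high, lying flat (mm); a bystander; origin at the centre of its underside
- seed_tin: a green seed tin, diameter 72, 75 high, standing (mm); a bystander; origin at the centre of its underside
- blank_lid: a plain white plastic lid, diameter 56, 7 high, lying flat (not for this job) (mm); a bystander; origin at the centre of its underside
- rinse_mug: a white mug, diameter 74, 85 high, standing (mm); a bystander; origin at the centre of its underside
- marker_box: a blue carton of markers, 75 x 135 x 22, lying flat (mm); a bystander; origin at the centre of its underside
- neck (a point): On the axis of the jar's neck, 8 mm below the rim; neck 46 wide, 23 high. Four thread ramps, 90 degrees apart, 60 degrees long, 3.6 proud, 2.5 thick, fall clockwise seen from above: 24 degrees of lead-in, 22 of almost level land, 14 of steep stop. Upper side 1.5 below the rim at the high end, 4 after the land, 7 at the low end. The jar does not turn in the stand below 4 N m.

How it is judged (in metres and radians):
On the way:
1. the strainer lies seated in the jar's mouth, let go, while the ring is still off the jar (z of strainer_knob in the frame of mouth between 0.0085 and 0.0125 m and horizontal distance between strainer_knob and mouth below 0.003 m and angle between strainer_knob's own z axis and vertical below 0.06 rad and contact force between the fingers and strainer below 0.1 N and distance between ring_center and mouth above 0.05 m), for 0.2 s.
At the end, for the whole second after the job is handed in: Strainer upright in the mouth (knob centre 8.5 to 12.5 mm above the rim, within 3 mm of the axis) and ring level over it (centre 1.5 to 6 mm below the rim, within 3 mm of the axis), both within 0.06 rad of upright, ring clamping the strainer with over 4 N, at rest (z of strainer_knob in the frame of mouth between 0.0085 and 0.0125 m and horizontal distance between each of strainer_knob, ring_center and mouth below 0.003 m and angle between each of strainer_knob, ring_center's own z axis and vertical below 0.06 rad and z of ring_center in the frame of mouth between -0.006 and -0.0015 m and contact force between ring and strainer above 4 N and linear speed of ring below 0.01 m/s); the robot touches nothing.
It fails at once if the strainer is pressed on the jar with more than 40 N (rammed or overtightened) (contact force between strainer and stand above 40 N).
It fails at once if a bystander is moved by more than 30 mm (distance of any of eraser, glue_stick, tape_roll, seed_tin, blank_lid, rinse_mug, marker_box from where it was at the start of the episode above 0.03 m).
It also fails if it takes over 72 s, if anything falls off the work surface, if the arm or the gripper's body presses on something with over 40 N, if the wrist force passes 120 N, or if a joint passes its speed limit or range.

## Robot

A 6-joint arm with a two-finger parallel gripper is mounted at the origin on the work surface. World frame = base frame: x ahead of the robot, y to its left, z up, the work surface at z = 0. Lengths are in m, angles in degrees, forces in N, time in s.
With the tool pointing down it reaches from about 0.375 to 0.9 m from the base axis. Payload 3.1 kg.
Tool frame: the origin (TCP) lies midway between the tips of the shut fingers; the grasp point (between the pads) lies 19 mm behind it; z points along the fingers, y is the direction in which the jaws open and shut (so a half turn about z gives the same grasp; the last joint's range is limited). The gripper opens to 87 mm and grips with 3 to 60 N. Pads are 19 mm wide; open, the fingers measure 117 mm over their backs; the gripper's body (75 mm by 190 mm) begins 51 mm behind the grasp point.
Start: joints at [63.283, 30.224, 82.088, -0, 67.689, -10.227], TCP at [0.177, 0.599, 0.223] pointing down, gripper open.
Joint ranges: [-176.69, 176.69], [-43.24, 126.21], [12.49, 139.97], [-82, 262], [0, 151.66], [-163.58, 163.58]. Speed limits (degrees/s): [159.86, 159.86, 180, 180, 180, 180].

## Interface

Orientations are given as a 3x3 rotation matrix whose columns are the frame's x, y, z axes.
In Python, from rig import bot gives the robot as it stands.
- The arm moves only by the tool carry_out, never from a script. Its arguments are lists of equal length, an entry for each row: "grip": the gripper's target within -1 to 1 (fully open at 1, half-way at 0, shut at -1); "slide": the shift along the tool's x, y, z in mm, a list of three; "twist": the turn, a rotation vector about the tool's x, y, z in rad, a list of three. In form: {"grip": [grip, ...], "slide": [[dx, dy, dz], ...], "twist": [[wx, wy, wz], ...]}. A call has 1 to 12 rows; each row shifts and turns the pose as measured when the row begins, along the tool's axes as they then stand; what a row does not reach is not made up. A row lasts 1/10 s, in which the tool goes at most 50 mm and 8.59 degrees, less where a joint would pass 70% of its speed; a pose out of reach is approached as far as the arm can. A call is refused whole if a number of a shift passes 50 or a number of a turn 0.15, either way. A call with a gripper value outside its range is refused whole. The fingers move at their own pace and stop on an object; the grip force is fixed at half the most. Time passes only in rows, so rows that do not move let the fingers close. It gives the time, the measured TCP pose, the force and the opening at its end, in the units of the state.
- bot.read_state(): the state, without advancing time (a new reading comes with each control period).
- bot.capture(name): name is "scene" or "top" or "wrist"; returns a dict with "color" (480x640x3 uint8, red, green, blue), "depth" (480x640 float32, m along the optical axis (not along the pixel's ray), 0 where there is no reading), "fx", "fy", "cx", "cy" (pixels), "position" and "rotation" of the camera in the world; the wrist camera has in their place "T_tool_cam" (4x4, takes a point from camera to tool coordinates, whose origin is the TCP and whose axes are the flange's). Camera axes: x right, y up, looking along -z (the intrinsics and any distortion apply to the point x, -y, -z); pixel columns grow to the right and rows downward; lengths in m; the calibration is good to about 2 mm. A picture is of the moment at which its call begins: read the wrist's pose just before it.
- bot.hand_in(): hands the job in, once; it reports no verdict.
The state is a dict: "time_s": time; "joint_positions": joint angles; "qvel": joint speeds; "tau": joint torques, N m; "position": TCP position; "tcp_rot": TCP orientation; "force": force on the tool from outside, world axes, zero at the start; "moment": the same for the moment, N m; "opening": opening from 0.0 (shut) to 1.0 (fully open).
Only numpy, scipy, OpenCV 4.12 (cv2) and the standard library are available. Lean on these libraries where they do the work, as an engineer would, in place of code of your own. Each camera call takes 0.05 s, during which the arm holds its last target.

## Working session

There is one attempt and no reset: what is moved stays moved. The work goes in short steps, Python scripts to look and compute and a tool call to move; the robot and the scene stay as the last step left them, time stands still between calls to the robot, and variables do not carry over. Pictures are saved under pics/ and viewed, and the job is handed in when it is done.

Besides the shell and the picture viewer there is one more tool, called by a JSON object that holds its "method" and its "body", one argument or row to a line. carry_out: Moves the arm, as the interface text tells. Its arguments: {"type":"object","properties":{"grip":{"type":"array"},"slide":{"type":"array"},"twist":{"type":"array"}},"required":["grip","slide","twist"]}

```bash
mkdir -p pics; ls
cat > h.py <<'E'
import numpy as np, cv2
from rig import bot
np.set_printoptions(precision=4,suppress=True)
def save(c,n): cv2.imwrite('pics/'+n+'.png',cv2.cvtColor(c['color'],cv2.COLOR_RGB2BGR))
def campose(c,s=None):
    if 'T_tool_cam' in c:
        T=np.eye(4);T[:3,:3]=np.array(s['tcp_rot']);T[:3,3]=s['position']
        T=T@np.array(c['T_tool_cam']);return T[:3,:3],T[:3,3]
    return np.array(c['rotation']),np.array(c['position'])
def cloud(c,s=None):
    R,p=campose(c,s);d=c['depth'];v,u=np.mgrid[0:480,0:640]
    P=np.stack([(u-c['cx'])/c['fx']*d,-(v-c['cy'])/c['fy']*d,-d],-1)
    W=P@R.T+p;W[d==0]=np.nan;return W
E
python3 - <<'E'
from h import *
s=bot.read_state();print({k:s[k] for k in s})
for n in ['scene','top','wrist']:
    c=bot.capture(n);save(c,n+'0');print(n,{k:c[k] for k in c if k not in('color','depth')})
    np.savez('pics/'+n+'0.npz',W=cloud(c,s),color=c['color'])
E
```

```text
pics
{'time_s': 0.0, 'joint_positions': array([ 63.2838,  30.2784,  82.1533,  -0.0011,  67.6884, -10.2277]), 'qvel': array([ 0.0037,  0.0362,  0.0396,  0.077 , -0.0277,  0.0772]), 'tau': array([  0.0012, -44.0024, -17.6598,   0.0634,   0.0581,  -0.0002]), 'position': array([0.1771, 0.5987, 0.2216]), 'tcp_rot': array([[-0.9589,  0.2838, -0.0009],
       [ 0.2838,  0.9589, -0.0019],
       [ 0.0004, -0.0021, -1.    ]]), 'force': array([ 0.4145, -0.6219,  0.0634]), 'moment': array([-0.0071,  0.0303,  0.0274]), 'opening': 0.9997944519552922}
scene {'fx': 446.9909742378578, 'fy': 446.9909742378578, 'cx': 314.3944326079191, 'cy': 234.4303316205165, 'position': array([ 1.119, -0.225,  1.021]), 'rotation': array([[ 0.3736, -0.7915,  0.4837],
       [ 0.9276,  0.3215, -0.1904],
       [-0.0048,  0.5198,  0.8543]])}
top {'fx': 448.302147687549, 'fy': 448.302147687549, 'cx': 322.4228870078922, 'cy': 238.26044247505752, 'position': array([ 0.4553, -0.0032,  0.9976]), 'rotation': array([[ 0.0199,  0.9907, -0.1342],
       [-0.9998,  0.0197, -0.0033],
       [-0.0007,  0.1343,  0.9909]])}
wrist {'fx': 379.19583305553533, 'fy': 379.19583305553533, 'cx': 314.81184951041774, 'cy': 234.08912442436014, 'T_tool_cam': array([[ 0.0005,  0.9538,  0.3004,  0.0834],
       [ 1.    , -0.0006,  0.0003, -0.0005],
       [ 0.0005,  0.3004, -0.9538, -0.162 ],
       [ 0.    ,  0.    ,  0.    ,  1.    ]])}
```

View pics/scene0.png

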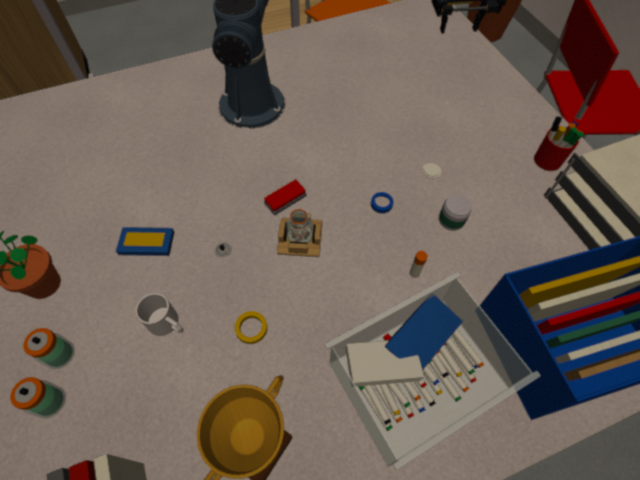

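View pics/top0.png

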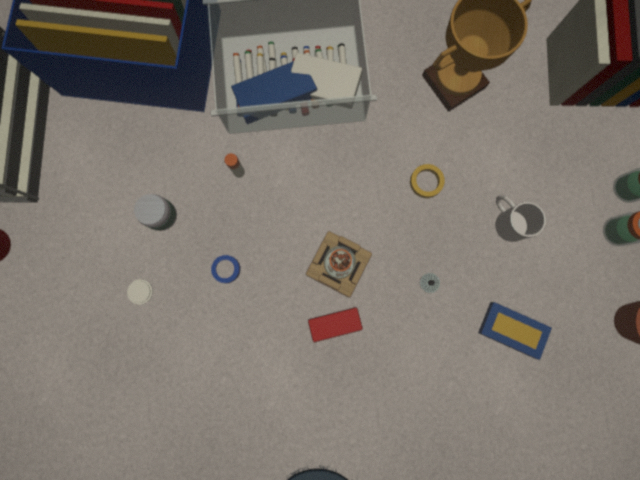

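View pics/wrist0.png

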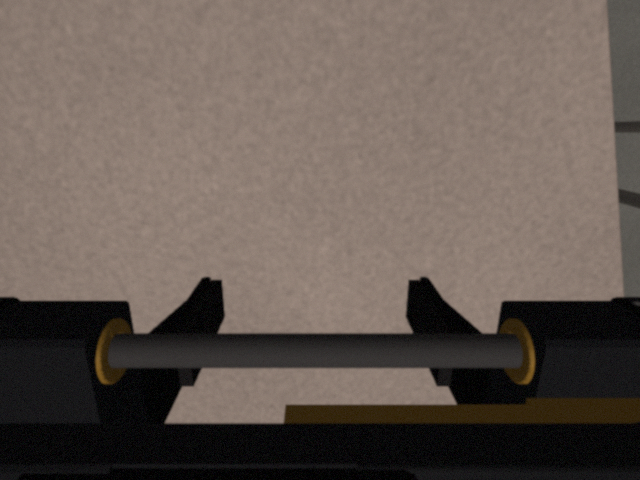

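The top picture shows the strainer at about (430,283), the ring at (226,269) and the jar at (340,262). The red eraser lies at (335,324) near the jar and the white blank lid at (139,291).

```bash
cat >> h.py <<'E'
def raypt(c,u,v,z,s=None):
    R,p=campose(c,s);d=R@np.array([(u-c['cx'])/c['fx'],-(v-c['cy'])/c['fy'],-1]);return p+d*(z-p[2])/d[2]
def circ(P):
    # least-squares circle with trim
    P=np.asarray(P)
    for _ in range(6):
        A=np.c_[2*P,np.ones(len(P))];x=np.linalg.lstsq(A,(P**2).sum(1),rcond=None)[0]
        r=np.sqrt(x[2]+x[0]**2+x[1]**2);e=abs(np.hypot(*(P-x[:2]).T)-r);P=P[e<=max(np.quantile(e,.95),1e-4)]
    return x[:2],r,len(P)
E
python3 - <<'E'
from h import *
for n in ['top','scene']:
    c=bot.capture(n)
    W=cloud(c)
    pts={'top':dict(st=(430,283),ring=(226,269),jar=(340,262)),'scene':dict(st=(223,249),ring=(382,202),jar=(300,216))}[n]
    for k,(u,v) in pts.items():
        w=W[v-25:v+26,u-25:u+26].reshape(-1,3);w=w[~np.isnan(w[:,0])]
        print(n,k,'ray',raypt(c,u,v,{'st':.026,'ring':.018,'jar':.104}[k]),'zq',np.quantile(w[:,2],[.02,.3,.5,.9,.99,1]))
        lo={'st':.008,'ring':.012,'jar':.09}[k]
        q=w[w[:,2]>lo]; print(len(q),q.mean(0) if len(q) else '', (q.min(0)+q.max(0))/2 if len(q) else '',np.ptp(q,0) if len(q) else '')
    im=c['color']
    u,v=pts['jar'];cv2.imwrite(f'pics/{n}crop.png',cv2.resize(im[v-50:v+50,u-60:u+60][:,:,::-1],None,fx=5,fy=5))
E
```

```text
top st ray [ 0.4941 -0.234   0.026 ] zq [-0.0047 -0.0019 -0.0008  0.0076  0.0218  0.0284]
242 [ 0.4952 -0.2365  0.0116] [ 0.4958 -0.2367  0.0182] [0.0418 0.0423 0.0204]
top ring ray [0.516  0.2094 0.018 ] zq [-0.0048 -0.002  -0.0009  0.0158  0.0196  0.0216]
375 [0.5162 0.2121 0.0167] [0.5163 0.2121 0.0168] [0.0612 0.0617 0.0096]
top jar ray [ 0.5292 -0.0363  0.104 ] zq [-0.0031  0.0119  0.0369  0.079   0.1036  0.1059]
229 [ 0.5332 -0.0371  0.1005] [ 0.5336 -0.0365  0.0981] [0.0524 0.0525 0.0155]
scene st ray [ 0.5081 -0.2361  0.026 ] zq [-0.0046 -0.0017 -0.0006  0.0031  0.0136  0.0275]
157 [ 0.4985 -0.2372  0.0121] [ 0.4974 -0.2374  0.0177] [0.0439 0.0428 0.0194]
scene ring ray [0.5243 0.2095 0.018 ] zq [-0.0056 -0.0023 -0.0011  0.004   0.0184  0.021 ]
209 [0.5204 0.2111 0.0162] [0.5194 0.2118 0.0166] [0.0638 0.0616 0.009 ]
scene jar ray [ 0.5372 -0.0336  0.104 ] zq [-0.0043  0.0004  0.0269  0.0805  0.1035  0.1078]
185 [ 0.5367 -0.0372  0.0994] [ 0.5357 -0.0365  0.0989] [0.0541 0.0526 0.0178]
```

{"method": "carry_out", "body": {
  "grip": [1,1,1,1,1,1,1,1,1,1,1,1],
  "slide": [
    [-40,-25,0],
    [-40,-25,0],
    [-40,-25,0],
    [-40,-25,0],
    [-40,-25,0],
    [-40,-25,0],
    [-40,-25,0],
    [-40,-25,0],
    [-40,-25,0],
    [-40,-25,0],
    [-20,-12,0],
    [0,0,0]
  ],
  "twist": [
    [0,0,0],
    [0,0,0],
    [0,0,0],
    [0,0,0],
    [0,0,0],
    [0,0,0],
    [0,0,0],
    [0,0,0],
    [0,0,0],
    [0,0,0],
    [0,0,0],
    [0,0,0]
  ]
}}

```text
time_s: 1.45
position: [0.5201, 0.2177, 0.2212]
tcp_rot: [[-0.96, 0.279, 0.006], [0.279, 0.96, 0.003], [-0.004, 0.005, -1.0]]
force: [-1.0, 0.5, -0.4]
opening: 0.999
```

```bash
cat >> h.py <<'E'
def wcap(n):
    s=bot.read_state();c=bot.capture('wrist');save(c,n);W=cloud(c,s);np.savez('pics/'+n+'.npz',W=W,color=c['color']);return s,c,W
E
python3 - <<'E'
from h import *
s,c,W=wcap('w1');print(s['position'],s['joint_positions'])
m=(W[...,2]>.012)&(W[...,2]<.024)&(np.hypot(W[...,0]-.518,W[...,1]-.212)<.045)
q=W[m];print(len(q),q.mean(0),(q.min(0)+q.max(0))/2,np.ptp(q,0),np.median(q[:,2]))
g=W[(abs(W[...,2])<.006)];print(np.median(g[:,2]))
E
```

```text
[0.5201 0.2177 0.2212] [ 11.2882  25.4444  91.3607   0.1485  62.846  -62.5964]
1794 [0.5159 0.2131 0.0178] [0.517  0.2129 0.0165] [0.0617 0.0613 0.0088] 0.01790461109258129
-4.9883214476575954e-05
```

View pics/w1.png

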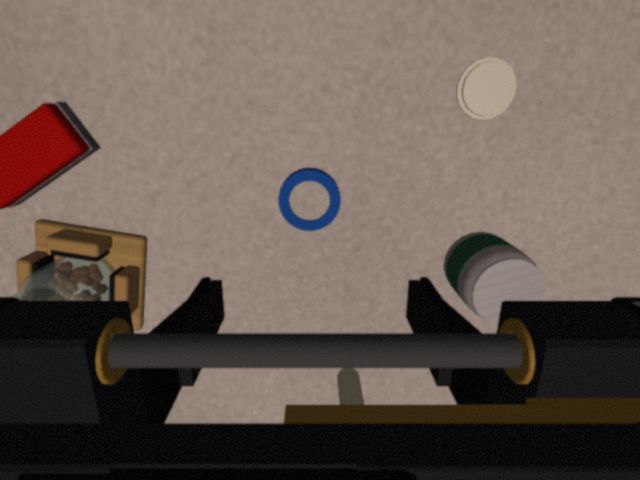

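{"method": "carry_out", "body": {
  "grip": [1,1,1,1,1,1,1],
  "slide": [
    [-14,-39,0],
    [-14,-39,0],
    [-14,-39,0],
    [-14,-39,0],
    [-14,-39,0],
    [-14,-39,0],
    [0,0,0]
  ],
  "twist": [
    [0,0,0],
    [0,0,0],
    [0,0,0],
    [0,0,0],
    [0,0,0],
    [0,0,0],
    [0,0,0]
  ]
}}

```text
time_s: 2.2
position: [0.531, -0.026, 0.2192]
tcp_rot: [[-0.965, 0.263, 0.001], [0.263, 0.965, 0.008], [0.001, 0.008, -1.0]]
force: [0.9, -0.0, 0.8]
opening: 0.999
```

Run:
```python
from h import *
s,c,W=wcap('w2');print(s['time_s'],s['position'],s['joint_positions'])
m=(W[...,2]>.098)&(W[...,2]<.112)&(np.hypot(W[...,0]-.534,W[...,1]+.037)<.035)
q=W[m];print(len(q),q.mean(0),(q.min(0)+q.max(0))/2,np.ptp(q,0),np.median(q[:,2]))
```

```text
2.2 [ 0.531  -0.026   0.2192] [-15.1302  23.2822  95.7034   0.5468  61.0838 -90.1596]
1457 [ 0.5325 -0.0363  0.1022] [ 0.5336 -0.0365  0.1023] [0.0532 0.0528 0.0086] 0.10243264678713221
```

View pics/w2.png

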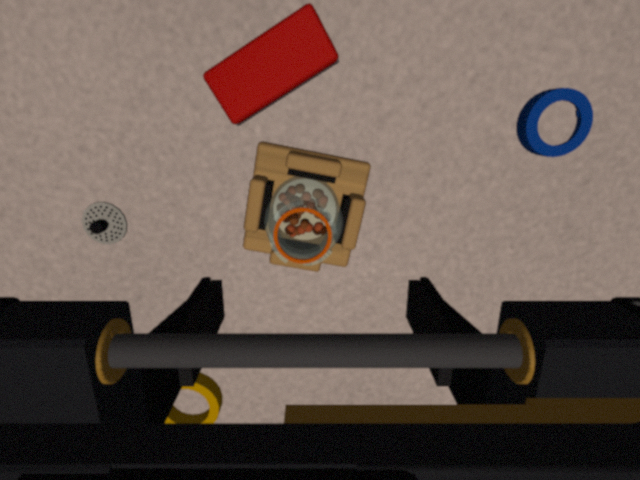

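```bash
cat >> h.py <<'E'
def colfit(c,s,mask,z):
    ys,xs=np.nonzero(mask);cn,_=cv2.findContours(mask.astype(np.uint8),cv2.RETR_EXTERNAL,cv2.CHAIN_APPROX_NONE)
    k=max(cn,key=cv2.contourArea)[:,0,:]
    P=np.array([raypt(c,u,v,z,s)[:2] for u,v in k]);return circ(P)
E
python3 - <<'E'
from h import *
s=bot.read_state();c=bot.capture('wrist')
hsv=cv2.cvtColor(c['color'],cv2.COLOR_RGB2HSV);h,S,v=[hsv[...,i].astype(int) for i in range(3)]
m=(h<14)&(S>150)&(v>110);b=np.zeros_like(m);b[190:275,260:350]=1;m&=b
# close
m=cv2.morphologyEx(m.astype(np.uint8),cv2.MORPH_CLOSE,np.ones((5,5)))
print('seal',m.sum(),colfit(c,s,m,.104))
W=cloud(c,s)
q=W[(W[...,2]>.007)&(W[...,2]<.03)&(np.hypot(W[...,0]-.496,W[...,1]+.237)<.035)]
print(len(q),(q.min(0)+q.max(0))/2,np.ptp(q,0)); k=q[q[:,2]>.018];print(len(k),k.mean(0),np.median(k,0),k[:,2].max())
E
```

```text
seal 842 (array([ 0.5332, -0.036 ]), np.float64(0.022023053109713257), 115)
1498 [ 0.496  -0.2371  0.0176] [0.0442 0.045  0.021 ]
188 [ 0.4957 -0.2353  0.0246] [ 0.4957 -0.2349  0.0256] 0.028073693711421877
```

{"method": "carry_out", "body": {
  "grip": [1,1,1,1,1,1,1,1],
  "slide": [
    [-4,-36,10],
    [-4,-36,20],
    [-4,-36,25],
    [-4,-36,25],
    [-4,-36,25],
    [-4,-33,25],
    [0,0,0],
    [0,0,0]
  ],
  "twist": [
    [0,0,0],
    [0,0,0],
    [0,0,0],
    [0,0,0],
    [0,0,0],
    [0,0,0],
    [0,0,0],
    [0,0,0]
  ]
}}

```text
time_s: 3.1
position: [0.5023, -0.2178, 0.0839]
tcp_rot: [[-0.972, 0.236, 0.003], [0.236, 0.972, 0.018], [0.001, 0.018, -1.0]]
force: [-0.4, 0.7, 0.4]
opening: 0.999
```

```bash
cat >> h.py <<'E'
def go(x,y,z):
    s=bot.read_state();R=np.array(s['tcp_rot']);d=R.T@(np.array([x,y,z])-s['position'])*1000
    # tilt correction: twist (tool frame) to make tool z vertical
    zt=R.T@np.array([0,0,-1.]);tw=np.cross([0,0,1],zt)
    print('t',s['time_s'],'pos',s['position'],'slide mm',d,'tilt fix',tw,'yaw',np.degrees(np.arctan2(R[1,0],R[0,0])),'F',s['force'],'M',s['moment'],'open',s['opening'],'j',s['joint_positions'])
E
python3 - <<'E'
from h import *
s,c,W=wcap('w3')
go(.496,-.237,.014)
q=W[(W[...,2]>.006)&(W[...,2]<.014)&(np.hypot(W[...,0]-.496,W[...,1]+.237)<.03)]
print(len(q),(q.min(0)+q.max(0))/2,np.ptp(q,0)); q=W[(W[...,2]>.018)&(W[...,2]<.03)&(np.hypot(W[...,0]-.496,W[...,1]+.237)<.02)];print(len(q),(q.min(0)+q.max(0))/2,np.ptp(q,0),np.median(q,0))
E
```

```text
t 3.15 pos [ 0.5024 -0.2176  0.084 ] slide mm [  1.5999 -21.5857  69.662 ] tilt fix [ 0.0181 -0.0011  0.    ] yaw 166.42192041412397 F [-0.3517 -0.431  -0.0021] M [-0.0211  0.0211  0.0044] open 0.9986385587099591 j [ -35.6547   36.0379   99.7206    1.3347   44.6972 -113.0286]
3003 [ 0.4956 -0.2369  0.0099] [0.0445 0.0444 0.0065]
382 [ 0.4954 -0.2369  0.0228] [0.0125 0.0128 0.0097] [ 0.4945 -0.2363  0.0256]
```

View pics/w3.png

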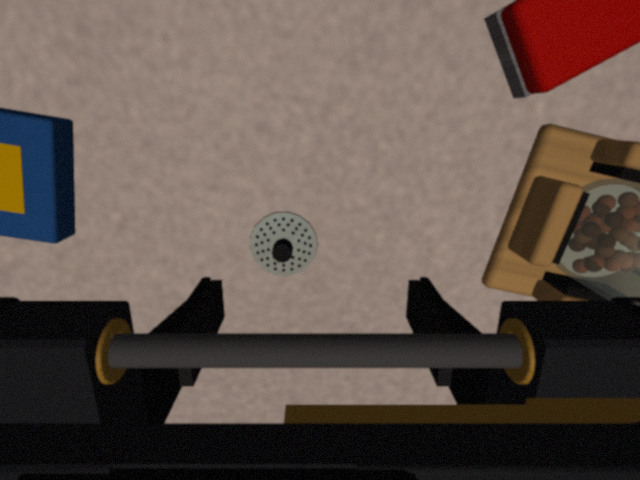

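{"method": "carry_out", "body": {
  "grip": [1,1,1,1],
  "slide": [
    [2,-22,20],
    [0,0,15],
    [0,0,0],
    [0,0,0]
  ],
  "twist": [
    [0.018,-0.001,0],
    [0,0,0],
    [0,0,0],
    [0,0,0]
  ]
}}

```text
time_s: 3.55
position: [0.4992, -0.2315, 0.0526]
tcp_rot: [[-0.975, 0.224, 0.005], [0.224, 0.975, -0.003], [-0.006, -0.002, -1.0]]
force: [0.4, -0.0, 0.0]
opening: 0.999
```

Run:
```python
from h import *
go(.4956,-.2369,.014)
```

```text
t 3.55 pos [ 0.4992 -0.2315  0.0526] slide mm [ 2.5476 -6.0494 38.6289] tilt fix [-0.0016  0.0057  0.    ] yaw 167.04570052263716 F [ 0.3701 -0.029   0.0409] M [-0.0385  0.0353 -0.0641] open 0.9993840236156608 j [ -36.5376   39.0878  100.6015    0.0719   39.9754 -113.6379]
```

{"method": "carry_out", "body": {
  "grip": [1,1,1],
  "slide": [
    [3.5,-8,16],
    [0,0,12],
    [0,0,0]
  ],
  "twist": [
    [0,0.005,0],
    [0,0,0],
    [0,0,0]
  ]
}}

```text
time_s: 3.85
position: [0.4957, -0.2377, 0.0253]
tcp_rot: [[-0.975, 0.221, 0.004], [0.221, 0.975, -0.004], [-0.005, -0.003, -1.0]]
force: [-0.6, 0.3, 0.0]
opening: 0.998
```

Run:
```python
from h import *
go(.4956,-.2369,.014)
```

```text
t 3.85 pos [ 0.4957 -0.2377  0.0253] slide mm [ 0.3645  0.8167 11.3395] tilt fix [-0.0033  0.0046  0.    ] yaw 167.24842481380134 F [-0.643   0.3192  0.044 ] M [-0.0026 -0.011  -0.0262] open 0.9979038922911481 j [ -37.2313   41.8373  101.1592   -0.1082   36.6846 -114.3926]
```

{"method": "carry_out", "body": {
  "grip": [1,1,-1,-1,-1,-1,-1,-1,-1,-1],
  "slide": [
    [0,1,10],
    [0,0,2],
    [0,0,0],
    [0,0,0],
    [0,0,0],
    [0,0,0],
    [0,0,0],
    [0,0,0],
    [0,0,0],
    [0,0,0]
  ],
  "twist": [
    [-0.003,0.005,0],
    [0,0,0],
    [0,0,0],
    [0,0,0],
    [0,0,0],
    [0,0,0],
    [0,0,0],
    [0,0,0],
    [0,0,0],
    [0,0,0]
  ]
}}

```text
time_s: 4.85
position: [0.4963, -0.2373, 0.0126]
tcp_rot: [[-0.975, 0.222, -0.0], [0.222, 0.975, -0.0], [0.0, -0.0, -1.0]]
force: [-0.2, 0.3, -0.0]
opening: 0.358
```

Run:
```python
from h import *
go(.4956,-.2369,.014)
wcap('w4')
```

```text
t 4.85 pos [ 0.4963 -0.2373  0.0126] slide mm [ 0.7559  0.196  -1.4011] tilt fix [-0.0004 -0.      0.    ] yaw 167.20206189260793 F [-0.1763  0.2936 -0.0239] M [ 0.0432 -0.0248  0.011 ] open 0.3576780083610187 j [ -37.1811   43.2223  101.0527   -0.0332   35.7187 -114.3561]
```

View pics/w4.png

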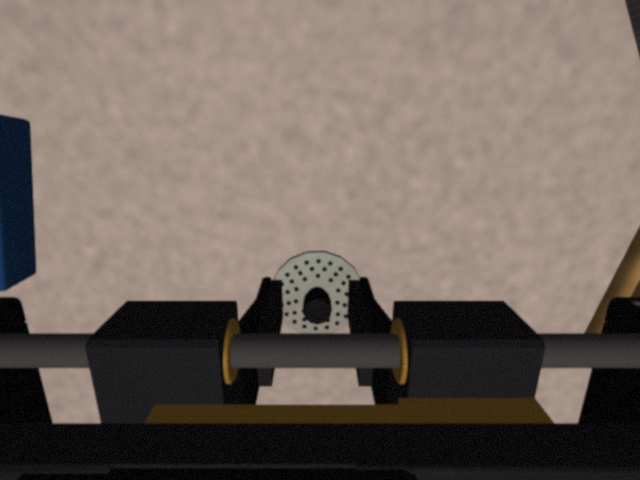

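The fingers are still closing on either side of the knob, which sits between them at (317,303); they are well centred.

{"method": "carry_out", "body": {
  "grip": [-1,-1,-1,-1,-1,-1,-1],
  "slide": [
    [0,0,0],
    [0,0,0],
    [0,0,0],
    [0,0,0],
    [0,0,0],
    [0,0,0],
    [0,0,0]
  ],
  "twist": [
    [0,0,0],
    [0,0,0],
    [0,0,0],
    [0,0,0],
    [0,0,0],
    [0,0,0],
    [0,0,0]
  ]
}}

```text
time_s: 5.6
position: [0.4963, -0.2372, 0.0126]
tcp_rot: [[-0.975, 0.222, -0.0], [0.222, 0.975, -0.0], [0.0, -0.0, -1.0]]
force: [0.5, 0.4, -0.4]
opening: 0.134
```

Run:
```python
from h import *
go(.5334,-.0363,.14)
```

```text
t 5.6 pos [ 0.4963 -0.2372  0.0126] slide mm [   8.3427  204.0909 -127.4231] tilt fix [-0.0003 -0.0001  0.    ] yaw 167.19746625382308 F [ 0.4871  0.3846 -0.3991] M [-0.0062  0.0162 -0.0129] open 0.13437160542258106 j [ -37.1782   43.2188  101.0542   -0.0253   35.7242 -114.3552]
```

{"method": "carry_out", "body": {
  "grip": [-1,-1,-1,-1,-1,-1,-1,-1,-1,-1,-1],
  "slide": [
    [0,0,-20],
    [0,0,-40],
    [0,0,-40],
    [2,25,-40],
    [2,35,-20],
    [2,40,0],
    [1,40,0],
    [1,35,0],
    [0,20,0],
    [0,8,0],
    [0,0,0]
  ],
  "twist": [
    [0,0,0],
    [0,0,0],
    [0,0,0],
    [0,0,0],
    [0,0,0],
    [0,0,0],
    [0,0,0],
    [0,0,0],
    [0,0,0],
    [0,0,0],
    [0,0,0]
  ]
}}

```text
time_s: 6.7
position: [0.5351, -0.0319, 0.179]
tcp_rot: [[-0.974, 0.225, 0.001], [0.225, 0.974, 0.001], [-0.001, 0.001, -1.0]]
force: [0.2, -0.8, -0.5]
opening: 0.136
```

Run:
```python
from h import *
go(.5334,-.0363,.135)
wcap('w5')
```

```text
t 6.7 pos [ 0.5351 -0.0319  0.179 ] slide mm [ 0.7064 -4.6737 43.9832] tilt fix [ 0.0013  0.0012 -0.    ] yaw 166.99163971619626 F [ 0.2465 -0.8258 -0.5199] M [ 0.0059  0.0137 -0.0369] open 0.1360098945784037 j [-15.4129  26.7377  97.5371   0.093   55.6586 -92.457 ]
```

View pics/w5.png

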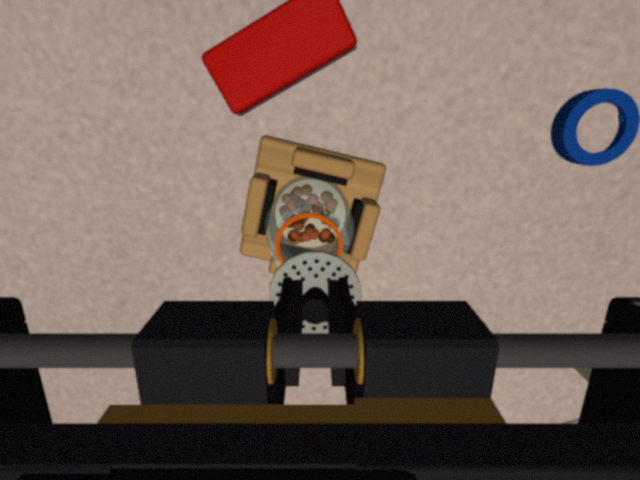

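Run:
```python
from h import *
s=bot.read_state();c=bot.capture('wrist');W=cloud(c,s);R=s['tcp_rot'];p=s['position']
L=(W-p)@R  # tool frame
hsv=cv2.cvtColor(c['color'],cv2.COLOR_RGB2HSV)
# flange: light grey pixels (low sat, high v)
m=(hsv[...,2]>90)&(hsv[...,1]<70)&(abs(L[...,2]-.003)<.008)
mm=np.zeros(m.shape,bool);mm[245:340,255:380]=1;m&=mm
q=L[m];print(len(q),q.min(0),q.max(0),(q.min(0)+q.max(0))/2,np.median(q,0))
# fit circle to outer upper rim: contour rays at flange-top plane
m8=cv2.morphologyEx(m.astype(np.uint8),cv2.MORPH_CLOSE,np.ones((7,7)))
cn,_=cv2.findContours(m8,cv2.RETR_EXTERNAL,cv2.CHAIN_APPROX_NONE);k=max(cn,key=cv2.contourArea)[:,0]
k=k[k[:,1]<292]
P=np.array([raypt(c,u,v,p[2]-.0026,s) for u,v in k]);print('flange world',circ(P[:,:2]),'tool',((np.r_[circ(P[:,:2])[0],p[2]]-p)@R)*1000)
h,S,v=[hsv[...,i].astype(int) for i in range(3)]
m=(h<14)&(S>150)&(v>110);b=np.zeros_like(m);b[205:252,265:355]=1;m&=b
cn,_=cv2.findContours(m.astype(np.uint8),cv2.RETR_EXTERNAL,cv2.CHAIN_APPROX_NONE);k=max(cn,key=cv2.contourArea)[:,0]
# outer points: per-col top
us=range(278,342);P=[];
for u in us:
    vv=np.nonzero(m[:,u])[0]
    if len(vv): P.append(raypt(c,u,vv.min()-.5,.104,s)[:2])
P=np.array(P);print('seal',circ(P))
from scipy.optimize import least_squares
for r in(.0225,.022,.023,.0235): 
    o=least_squares(lambda x:np.hypot(*(P-x).T)-r,[.533,-.036],loss='soft_l1',f_scale=.0005);print(r,o.x,o.cost*1e6)
```

```text
2511 [-0.0206 -0.0226 -0.0035] [0.0234 0.0218 0.0053] [ 0.0014 -0.0004  0.0009] [ 0.0117 -0.0008  0.0028]
flange world (array([ 0.5296, -0.0319]), np.float64(0.018017782195538196), 172) tool [ 5.3943 -0.5483 -0.0067]
seal (array([ 0.533 , -0.0361]), np.float64(0.022327695412709406), 45)
0.0225 [ 0.5332 -0.0361] 1.2992673918208586
0.022 [ 0.5327 -0.036 ] 1.0449578415553766
0.023 [ 0.5338 -0.0362] 2.0526381513137535
0.0235 [ 0.5344 -0.0363] 3.1346113130434397
```

{"method": "carry_out", "body": {
  "grip": [-1,-1,-1,-1,-1],
  "slide": [
    [0,-5,15],
    [0,-1.5,15],
    [0,0,12],
    [0,0,5],
    [0,0,0]
  ],
  "twist": [
    [0.001,0.001,0],
    [0,0,0],
    [0,0,0],
    [0,0,0],
    [0,0,0]
  ]
}}

```text
time_s: 7.3
position: [0.534, -0.0462, 0.1303]
tcp_rot: [[-0.972, 0.234, 0.001], [0.234, 0.972, -0.002], [-0.002, -0.002, -1.0]]
force: [-0.3, 0.2, -1.3]
opening: 0.137
```

Run:
```python
from h import *
go(.5344,-.0362,.1216)
```

```text
t 7.3 pos [ 0.534  -0.0462  0.1303] slide mm [1.9151 9.8063 8.6354] tilt fix [-0.0017  0.0018  0.    ] yaw 166.46679918285204 F [-0.2938  0.2063 -1.2536] M [ 0.0448 -0.0075 -0.0029] open 0.13672961411912732 j [-16.8406  30.9596  99.942   -0.1223  48.9875 -93.2272]
```

{"method": "carry_out", "body": {
  "grip": [-1,-1],
  "slide": [
    [2,9.5,0],
    [0,0,0]
  ],
  "twist": [
    [-0.001,0.002,0],
    [0,0,0]
  ]
}}

```text
time_s: 7.5
position: [0.5345, -0.0365, 0.1305]
tcp_rot: [[-0.972, 0.236, -0.0], [0.236, 0.972, -0.0], [-0.0, -0.001, -1.0]]
force: [-1.0, -0.4, -1.1]
opening: 0.132
```

Run:
```python
from h import *
go(.5344,-.0362,.1216)
```

```text
t 7.5 pos [ 0.5345 -0.0365  0.1305] slide mm [0.1896 0.267  8.9401] tilt fix [-0.0005  0.      0.    ] yaw 166.37509791204488 F [-1.0114 -0.3973 -1.0818] M [ 0.0407 -0.0665  0.0486] open 0.1315272955302695 j [-15.8467  30.9523  99.8854  -0.0381  49.159  -92.1969]
```

{"method": "carry_out", "body": {
  "grip": [-1,-1,-1,-1],
  "slide": [
    [0,0,4],
    [0,0,4],
    [0,0,2],
    [0,0,0]
  ],
  "twist": [
    [0,0,0],
    [0,0,0],
    [0,0,0],
    [0,0,0]
  ]
}}

```text
time_s: 7.9
position: [0.5355, -0.0358, 0.121]
tcp_rot: [[-0.972, 0.234, 0.003], [0.234, 0.972, -0.001], [-0.003, -0.001, -1.0]]
force: [0.8, -0.2, -0.4]
opening: 0.134
```

Run:
```python
from h import *
go(.5344,-.0362,.1096)
wcap('w6')
c=bot.capture('scene');im=c['color'][165:265,240:360][:,:,::-1];cv2.imwrite('pics/s6.png',cv2.resize(im,None,fx=6,fy=6,interpolation=cv2.INTER_CUBIC))
```

```text
t 7.9 pos [ 0.5355 -0.0358  0.121 ] slide mm [ 1.0134 -0.6234 11.434 ] tilt fix [-0.0008  0.0031  0.    ] yaw 166.48922649096323 F [ 0.8429 -0.1771 -0.4024] M [-0.0118  0.022   0.0095] open 0.1344220892129037 j [-15.7402  31.8276 100.279   -0.0514  47.7158 -92.1948]
```

View pics/w6.png

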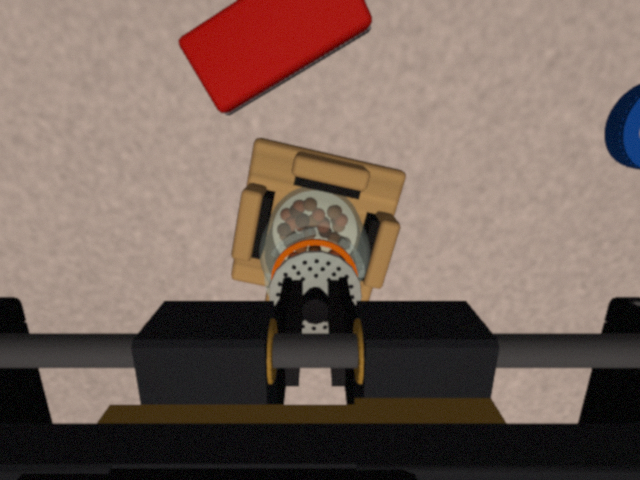

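View pics/s6.png

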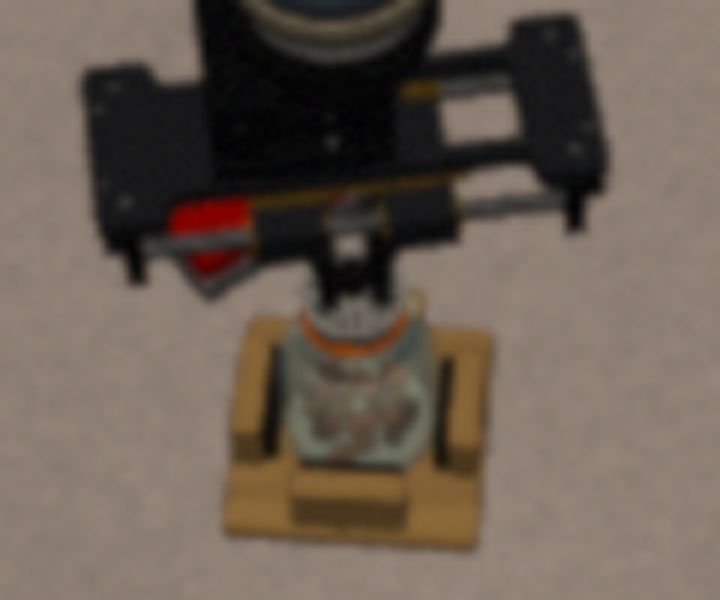

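{"method": "carry_out", "body": {
  "grip": [-1,-1,-1,-1],
  "slide": [
    [1,-0.5,2],
    [0,0,2],
    [0,0,2],
    [0,0,1]
  ],
  "twist": [
    [0,0.003,0],
    [0,0,0],
    [0,0,0],
    [0,0,0]
  ]
}}

```text
time_s: 8.4
position: [0.5347, -0.0364, 0.114]
tcp_rot: [[-0.972, 0.234, 0.001], [0.234, 0.972, -0.001], [-0.001, -0.001, -1.0]]
force: [0.0, -0.7, -0.3]
opening: 0.14
```

Run:
```python
from h import *
go(.5344,-.0362,.1096)
```

```text
t 8.4 pos [ 0.5347 -0.0364  0.114 ] slide mm [0.3774 0.1249 4.4025] tilt fix [-0.0009  0.001   0.    ] yaw 166.4710992830011 F [ 0.0088 -0.6565 -0.3498] M [-0.0108 -0.0544  0.0069] open 0.13991061467053473 j [-15.8201  32.4785 100.5714  -0.0637  46.8922 -92.2477]
```

{"method": "carry_out", "body": {
  "grip": [-1,-1,-1],
  "slide": [
    [0.3,0,1.5],
    [0,0,1.5],
    [0,0,0.5]
  ],
  "twist": [
    [0,0.001,0],
    [0,0,0],
    [0,0,0]
  ]
}}

```text
time_s: 8.7
position: [0.5343, -0.0364, 0.11]
tcp_rot: [[-0.972, 0.234, -0.001], [0.234, 0.972, -0.001], [0.0, -0.001, -1.0]]
force: [-0.3, -0.3, -1.3]
opening: 0.133
```

Run:
```python
from h import *
go(.5344,-.0362,.1096)
```

```text
t 8.7 pos [ 0.5343 -0.0364  0.11  ] slide mm [-0.0263  0.1778  0.4058] tilt fix [-0.0009 -0.0004  0.    ] yaw 166.46602822890515 F [-0.3133 -0.2911 -1.3215] M [-0.0238 -0.0304 -0.0019] open 0.1334617894808694 j [-15.8256  32.8565 100.7208  -0.0699  46.4465 -92.2434]
```

{"method": "carry_out", "body": {
  "grip": [-1,-1],
  "slide": [
    [0,0,0.7],
    [0,0,0]
  ],
  "twist": [
    [0,0,0],
    [0,0,0]
  ]
}}

```text
time_s: 8.9
position: [0.5344, -0.0364, 0.1096]
tcp_rot: [[-0.972, 0.234, -0.0], [0.234, 0.972, -0.001], [0.0, -0.001, -1.0]]
force: [-1.2, -0.3, 0.2]
opening: 0.135
```

Run:
```python
from h import *
go(.5344,-.0362,.1096)
```

```text
t 8.9 pos [ 0.5344 -0.0364  0.1096] slide mm [ 0.064   0.1789 -0.0321] tilt fix [-0.0009 -0.0003  0.    ] yaw 166.46596748088942 F [-1.2439 -0.3367  0.168 ] M [ 0.0496  0.1455 -0.0526] open 0.13506312597829095 j [-15.8256  32.9002 100.7315  -0.0694  46.3829 -92.2437]
```

{"method": "carry_out", "body": {
  "grip": [-1,1,1,1,1,1,1],
  "slide": [
    [0,0,0.6],
    [0,0,0],
    [0,0,0],
    [0,0,0],
    [0,0,0],
    [0,0,0],
    [0,0,0]
  ],
  "twist": [
    [0,0,0],
    [0,0,0],
    [0,0,0],
    [0,0,0],
    [0,0,0],
    [0,0,0],
    [0,0,0]
  ]
}}

```text
time_s: 9.6
position: [0.5349, -0.0365, 0.1092]
tcp_rot: [[-0.972, 0.234, 0.001], [0.234, 0.972, -0.001], [-0.001, -0.001, -1.0]]
force: [0.5, 0.2, -0.2]
opening: 0.593
```

Run:
```python
from h import *
go(.5344,-.0362,.1096)
```

```text
t 9.6 pos [ 0.5349 -0.0365  0.1092] slide mm [ 0.5725  0.1923 -0.4262] tilt fix [-0.0009  0.0011  0.    ] yaw 166.46418952641062 F [ 0.504   0.2056 -0.1844] M [ 0.0018 -0.0173 -0.0385] open 0.5933501038742834 j [-15.8252  32.9423 100.7339  -0.0688  46.2594 -92.2418]
```

Released. I'll rise and look.

{"method": "carry_out", "body": {
  "grip": [1,1,1,1,1],
  "slide": [
    [0,0,-15],
    [0,0,-25],
    [0,0,-35],
    [0,0,-35],
    [0,0,0]
  ],
  "twist": [
    [0,0,0],
    [0,0,0],
    [0,0,0],
    [0,0,0],
    [0,0,0]
  ]
}}

```text
time_s: 10.1
position: [0.534, -0.0363, 0.2211]
tcp_rot: [[-0.972, 0.234, -0.004], [0.234, 0.972, 0.0], [0.004, -0.001, -1.0]]
force: [1.1, -1.1, -0.1]
opening: 0.985
```

Run:
```python
from h import *
go(.517,.213,.2)
s,c,W=wcap('w7')
q=W[(W[...,2]>.1045)&(W[...,2]<.112)&(np.hypot(W[...,0]-.5334,W[...,1]+.0362)<.03)];print(len(q),(q.min(0)+q.max(0))/2,np.ptp(q,0))
A=np.c_[q[:,:2]-q[:,:2].mean(0),np.ones(len(q))];print('plane',np.linalg.lstsq(A,q[:,2],rcond=None)[0])
q=W[(W[...,2]>.113)&(W[...,2]<.13)&(np.hypot(W[...,0]-.5334,W[...,1]+.0362)<.02)];print(len(q),(q.min(0)+q.max(0))/2,np.ptp(q,0),np.quantile(q[:,2],[.5,.9,1]))
q=q[q[:,2]>.1195];print('top',len(q),(q.min(0)+q.max(0))/2)
```

```text
t 10.1 pos [ 0.534  -0.0363  0.2211] slide mm [ 74.8144 238.3591  21.2318] tilt fix [-0.0007 -0.004   0.    ] yaw 166.4523444106814 F [ 1.0606 -1.088  -0.1312] M [ 0.0312 -0.0629  0.022 ] open 0.9851251453407456 j [-15.827   23.5228  94.9012  -0.053   61.8049 -92.2543]
2291 [ 0.5333 -0.037   0.1081] [0.0444 0.0445 0.0072]
plane [ 0.0005 -0.0039  0.1069]
287 [ 0.5334 -0.0369  0.1189] [0.0127 0.0124 0.0115] [0.1225 0.1235 0.1246]
top 243 [ 0.5335 -0.0369  0.1222]
```

View pics/w7.png

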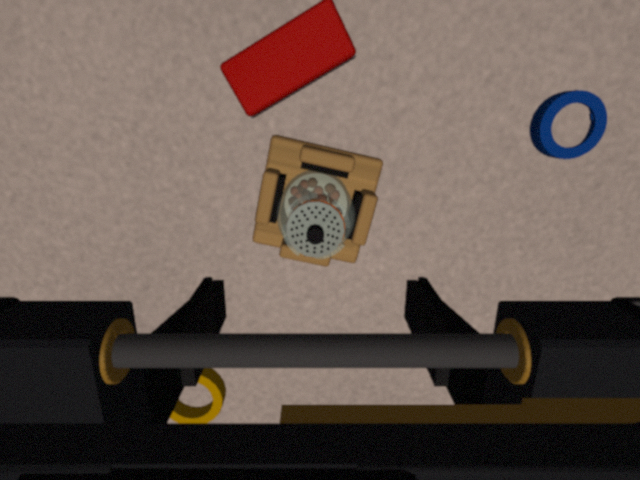

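{"method": "carry_out", "body": {
  "grip": [1,1,1,1,1,1,1,1,1],
  "slide": [
    [12,36,0],
    [12,38,0],
    [12,38,10],
    [12,38,20],
    [12,38,30],
    [10,33,30],
    [5,15,20],
    [0,0,10],
    [0,0,0]
  ],
  "twist": [
    [0,-0.004,0],
    [0,0,0],
    [0,0,0],
    [0,0,0],
    [0,0,0],
    [0,0,0],
    [0,0,0],
    [0,0,0],
    [0,0,0]
  ]
}}

```text
time_s: 11.05
position: [0.5091, 0.216, 0.0863]
tcp_rot: [[-0.971, 0.238, -0.016], [0.238, 0.971, -0.004], [0.015, -0.007, -1.0]]
force: [-0.3, 0.3, 0.2]
opening: 0.998
```

Run:
```python
from h import *
go(.517,.213,.002)
s,c,W=wcap('w8')
q=W[(W[...,2]>.012)&(W[...,2]<.024)&(np.hypot(W[...,0]-.517,W[...,1]-.213)<.042)];print(len(q),(q.min(0)+q.max(0))/2,np.ptp(q,0),np.median(q[:,2]))
hsv=cv2.cvtColor(c['color'],cv2.COLOR_RGB2HSV);m=(abs(hsv[...,0].astype(int)-112)<12)&(hsv[...,1]>120)&(np.hypot(W[...,0]-.517,W[...,1]-.213)<.045)
p=W[m&(W[...,2]>.015)];print(len(p),circ(p[:,:2]),(p.min(0)+p.max(0))/2)
```

```text
t 11.05 pos [0.5091 0.216  0.0863] slide mm [-9.5926 -0.4404 84.1611] tilt fix [-0.0073 -0.0146  0.    ] yaw 166.20567847209242 F [-0.2632  0.3268  0.1541] M [-0.0274 -0.039   0.0228] open 0.9977444878002926 j [ 11.4246  36.3056  98.314   -0.0287  46.3152 -64.7642]
4041 [0.517  0.2132 0.016 ] [0.0618 0.0616 0.0079] 0.017856812917111803
4911 (array([0.5132, 0.214 ]), np.float64(0.027486795310026953), 3608) [0.512  0.2147 0.1088]
```

View pics/w8.png

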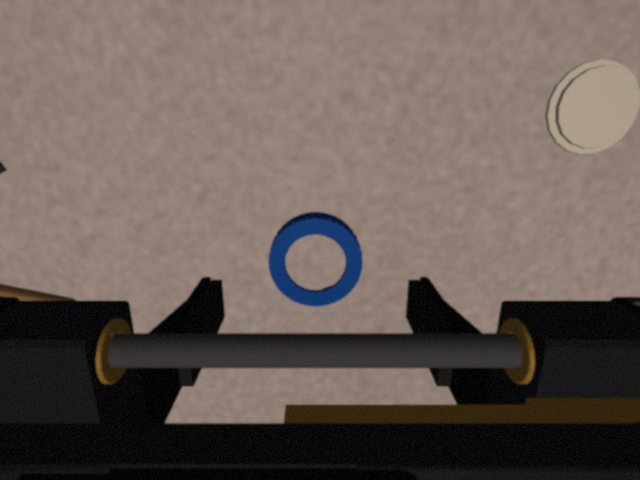

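{"method": "carry_out", "body": {
  "grip": [1,1,1,1,1],
  "slide": [
    [-9,-1,15],
    [0,0,20],
    [0,0,15],
    [0,0,5],
    [0,0,0]
  ],
  "twist": [
    [-0.007,-0.015,0],
    [0,0,0],
    [0,0,0],
    [0,0,0],
    [0,0,0]
  ]
}}

```text
time_s: 11.6
position: [0.524, 0.2069, 0.0354]
tcp_rot: [[-0.969, 0.247, 0.012], [0.247, 0.969, 0.001], [-0.011, 0.004, -1.0]]
force: [1.1, -0.4, 0.4]
opening: 0.999
```

Run:
```python
from h import *
go(.517,.2131,.002)
```

```text
t 11.6 pos [0.524  0.2069 0.0354] slide mm [ 8.6506  4.1938 33.3196] tilt fix [ 0.0037  0.0112 -0.    ] yaw 165.7125162473645 F [ 1.0755 -0.4296  0.3517] M [-0.0347  0.01    0.0333] open 0.9994920153907562 j [ 10.2236  41.3099  99.2665  -0.1216  38.7507 -65.3958]
```

{"method": "carry_out", "body": {
  "grip": [1,1,1],
  "slide": [
    [8.5,4,3],
    [0,0,3],
    [0,0,0]
  ],
  "twist": [
    [0.003,0.01,0],
    [0,0,0],
    [0,0,0]
  ]
}}

```text
time_s: 11.9
position: [0.5181, 0.2125, 0.0316]
tcp_rot: [[-0.969, 0.249, 0.005], [0.249, 0.969, 0.001], [-0.004, 0.002, -1.0]]
force: [-0.6, -0.3, 0.2]
opening: 0.997
```

Run:
```python
from h import *
go(.517,.2131,.002)
s,c,W=wcap('w9')
q=W[(W[...,2]>.012)&(W[...,2]<.024)&(np.hypot(W[...,0]-.517,W[...,1]-.213)<.038)];print(len(q),(q.min(0)+q.max(0))/2,np.ptp(q,0),np.median(q[:,2]))
```

```text
t 11.9 pos [0.5181 0.2125 0.0316] slide mm [ 1.4017  0.2643 29.6007] tilt fix [ 0.0023  0.0045 -0.    ] yaw 165.5992849056756 F [-0.6019 -0.2695  0.2333] M [0.0004 0.0342 0.0139] open 0.9973328381648371 j [ 10.8584  41.6266  99.536    0.0147  38.5491 -64.7526]
6513 [0.5165 0.2133 0.0161] [0.0616 0.0617 0.0082] 0.01781920037829049
```

View pics/w9.png

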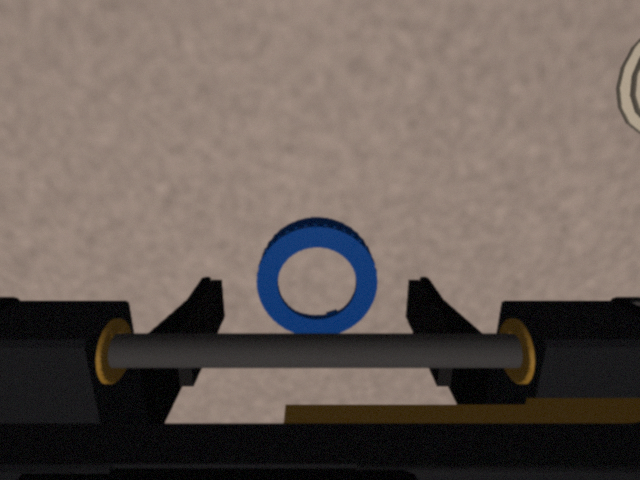

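{"method": "carry_out", "body": {
  "grip": [1,1,1,1],
  "slide": [
    [1.4,0.4,8],
    [0,0,8],
    [0,0,6],
    [0,0,0]
  ],
  "twist": [
    [0.002,0.004,0],
    [0,0,0],
    [0,0,0],
    [0,0,0]
  ]
}}

```text
time_s: 12.35
position: [0.517, 0.2139, 0.0083]
tcp_rot: [[-0.969, 0.248, 0.001], [0.248, 0.969, 0.0], [-0.001, 0.001, -1.0]]
force: [-0.1, -0.3, 0.4]
opening: 0.999
```

Run:
```python
from h import *
go(.5168,.2132,.003)
```

```text
t 12.35 pos [0.517  0.2139 0.0083] slide mm [ 0.0659 -0.6945  5.3266] tilt fix [ 0.0006  0.0012 -0.    ] yaw 165.6572767272307 F [-0.1499 -0.3085  0.3963] M [-0.0131  0.0083  0.0132] open 0.9985056506414667 j [ 11.0265  44.0003  99.7612   0.0059  36.1632 -64.6356]
```

{"method": "carry_out", "body": {
  "grip": [1,1,-1,-1,-1,-1,-1,-1,-1,-1,-1],
  "slide": [
    [0,-0.7,4],
    [0,0,1],
    [0,0,0],
    [0,0,0],
    [0,0,0],
    [0,0,0],
    [0,0,0],
    [0,0,0],
    [0,0,0],
    [0,0,0],
    [0,0,0]
  ],
  "twist": [
    [0,0.001,0],
    [0,0,0],
    [0,0,0],
    [0,0,0],
    [0,0,0],
    [0,0,0],
    [0,0,0],
    [0,0,0],
    [0,0,0],
    [0,0,0],
    [0,0,0]
  ]
}}

```text
time_s: 13.45
position: [0.5168, 0.213, 0.0027]
tcp_rot: [[-0.969, 0.248, -0.0], [0.248, 0.969, 0.001], [0.0, 0.001, -1.0]]
force: [0.4, -0.1, -0.0]
opening: 0.701
```

Run:
```python
from h import *
go(.5334,-.0366,.16)
s,c,W=wcap('w10')
q=W[(W[...,2]>.012)&(W[...,2]<.024)&(np.hypot(W[...,0]-.517,W[...,1]-.213)<.032)];print(len(q),(q.min(0)+q.max(0))/2,np.ptp(q,0),np.median(q[:,2]))
```

```text
t 13.45 pos [0.5168 0.213  0.0027] slide mm [ -77.9174 -237.6565 -157.4592] tilt fix [ 0.0005 -0.0002  0.    ] yaw 165.64658196821412 F [ 0.4154 -0.1382 -0.0146] M [-0.0191  0.0008  0.0105] open 0.7005816410436 j [ 10.9314  44.5716  99.8384   0.0544  35.5893 -64.7594]
6420 [0.5166 0.213  0.018 ] [0.0619 0.0638 0.012 ] 0.017929786064992806
```

View pics/w10.png

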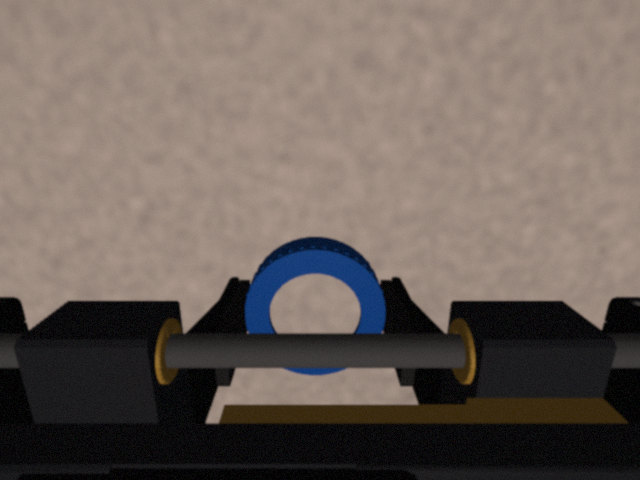

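{"method": "carry_out", "body": {
  "grip": [-1,-1,-1,-1,-1,-1,-1,-1,-1,-1,-1,-1],
  "slide": [
    [0,0,0],
    [0,0,-15],
    [0,0,-35],
    [0,0,-40],
    [-6,-20,-40],
    [-12,-34,-25],
    [-13,-38,0],
    [-13,-38,0],
    [-13,-38,0],
    [-11,-33,0],
    [-5,-16,0],
    [0,0,0]
  ],
  "twist": [
    [0,0,0],
    [0,0,0],
    [0,0,0],
    [0,0,0],
    [0,0,0],
    [0,0,0],
    [0,0,0],
    [0,0,0],
    [0,0,0],
    [0,0,0],
    [0,0,0],
    [0,0,0]
  ]
}}

```text
time_s: 14.7
position: [0.5367, -0.0232, 0.1761]
tcp_rot: [[-0.97, 0.244, 0.014], [0.244, 0.97, -0.004], [-0.015, 0.0, -1.0]]
force: [-0.7, 0.3, -1.4]
opening: 0.699
```

Run:
```python
from h import *
go(.5334,-.0366,.14)
```

```text
t 14.7 pos [ 0.5367 -0.0232  0.1761] slide mm [  0.4748 -13.8526  36.1356] tilt fix [ 0.      0.0149 -0.    ] yaw 165.89883726940042 F [-0.6556  0.3395 -1.4014] M [ 0.0533 -0.0081 -0.0094] open 0.6986419273551863 j [-14.3986  26.781   98.0903   0.0089  54.2772 -90.3027]
```

{"method": "carry_out", "body": {
  "grip": [-1,-1,-1],
  "slide": [
    [0,-10,10],
    [0,0,0],
    [0,0,0]
  ],
  "twist": [
    [0,0.014,0],
    [0,0,0],
    [0,0,0]
  ]
}}

```text
time_s: 15.0
position: [0.5334, -0.0316, 0.1664]
tcp_rot: [[-0.97, 0.243, -0.0], [0.243, 0.97, 0.001], [0.0, 0.001, -1.0]]
force: [-0.2, 0.3, -0.6]
opening: 0.698
```

Run:
```python
from h import *
go(.5334,-.0366,.14)
s,c,W=wcap('w11');R=s['tcp_rot'];p=s['position'];L=(W-p)@R
b=np.hypot(L[...,0],L[...,1])<.034
q=L[b&(abs(L[...,2]+.0153)<.004)];hs=cv2.cvtColor(c['color'],cv2.COLOR_RGB2HSV)
print(len(q),(q.min(0)+q.max(0))/2*1000,np.ptp(q,0),np.median(q,0))
q=q[np.hypot(q[:,0],q[:,1])<.03]
A=np.c_[q[:,:2],np.ones(len(q))];print('plane',np.linalg.lstsq(A,q[:,2],rcond=None)[0])
```

```text
t 15.0 pos [ 0.5334 -0.0316  0.1664] slide mm [-1.1992 -4.8341 26.4307] tilt fix [ 0.001  -0.0004  0.    ] yaw 165.93487742329634 F [-0.2029  0.3291 -0.5997] M [0.0183 0.034  0.0023] open 0.698120510058838 j [-15.4184  27.706   98.3722   0.0715  53.947  -91.3954]
6254 [  0.2378   0.0687 -15.3015] [0.062 0.065 0.008] [ 0.0144 -0.0004 -0.0153]
plane [ 0.0006  0.0005 -0.0153]
```

View pics/w11.png

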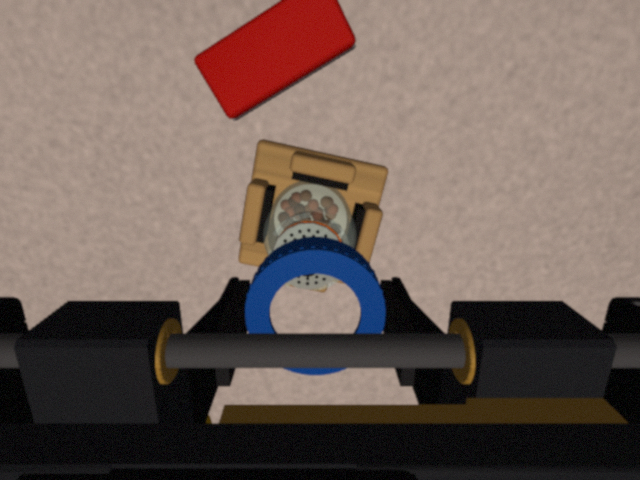

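{"method": "carry_out", "body": {
  "grip": [-1,-1,-1],
  "slide": [
    [-1,-4.5,8],
    [0,0,8],
    [0,0,0]
  ],
  "twist": [
    [0.001,0,0],
    [0,0,0],
    [0,0,0]
  ]
}}

```text
time_s: 15.35
position: [0.5327, -0.0343, 0.1487]
tcp_rot: [[-0.971, 0.24, -0.002], [0.24, 0.971, 0.001], [0.002, 0.0, -1.0]]
force: [0.8, -0.4, -0.8]
opening: 0.698
```

Run:
```python
from h import *
go(.5334,-.0365,.13)
```

```text
t 15.35 pos [ 0.5327 -0.0343  0.1487] slide mm [-1.2376 -1.977  18.724 ] tilt fix [ 0.0001 -0.0018  0.    ] yaw 166.1399791541833 F [ 0.8129 -0.3935 -0.8043] M [0.036  0.0171 0.0193] open 0.6977796793938639 j [-15.6864  29.2334  99.2638   0.0029  51.6077 -91.8282]
```

{"method": "carry_out", "body": {
  "grip": [-1,-1,-1],
  "slide": [
    [-1.2,-2,8],
    [0,0,8],
    [0,0,0]
  ],
  "twist": [
    [0,-0.002,0],
    [0,0,0],
    [0,0,0]
  ]
}}

```text
time_s: 15.65
position: [0.5331, -0.0362, 0.1307]
tcp_rot: [[-0.971, 0.239, -0.001], [0.239, 0.971, 0.0], [0.001, 0.0, -1.0]]
force: [-0.9, -0.8, -0.6]
opening: 0.7
```

Run:
```python
from h import *
go(.5334,-.0365,.105)
```

```text
t 15.65 pos [ 0.5331 -0.0362  0.1307] slide mm [-0.3713 -0.2723 25.7083] tilt fix [ 0.0002 -0.0009  0.    ] yaw 166.17838695263407 F [-0.8637 -0.784  -0.6478] M [-0.0126 -0.0011  0.0262] open 0.7000574679462256 j [-15.8755  30.8664 100.0449   0.0141  49.1409 -92.0631]
```

{"method": "carry_out", "body": {
  "grip": [-1,-1,-1,-1],
  "slide": [
    [-0.4,-0.3,8],
    [0,0,8],
    [0,0,4],
    [0,0,0]
  ],
  "twist": [
    [0,-0.001,0],
    [0,0,0],
    [0,0,0],
    [0,0,0]
  ]
}}

```text
time_s: 16.05
position: [0.5335, -0.0367, 0.1086]
tcp_rot: [[-0.971, 0.239, -0.0], [0.239, 0.971, 0.0], [0.0, 0.0, -1.0]]
force: [0.6, 0.3, -0.2]
opening: 0.698
```

Run:
```python
from h import *
go(.5334,-.0365,.105)
wcap('w12')
```

```text
t 16.05 pos [ 0.5335 -0.0367  0.1086] slide mm [0.1207 0.1553 3.5927] tilt fix [ 0.0003 -0.0002  0.    ] yaw 166.16400923102034 F [ 0.6045  0.2985 -0.1687] M [0.006  0.0337 0.0127] open 0.698189804676904 j [-15.9222  32.9366 100.912    0.0201  46.1637 -92.1001]
```

View pics/w12.png

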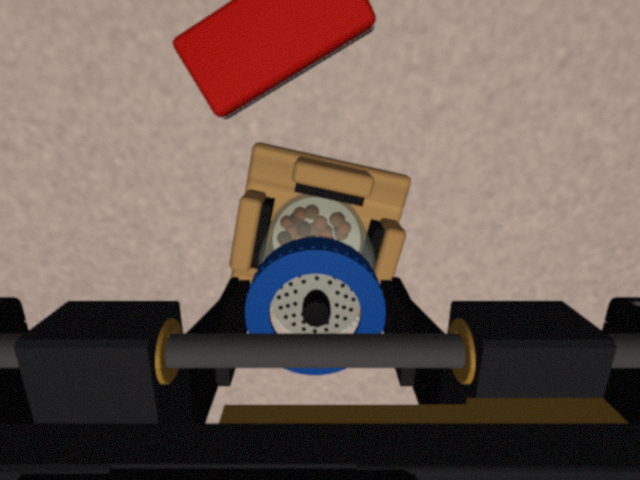

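{"method": "carry_out", "body": {
  "grip": [-1,-1,-1,-1],
  "slide": [
    [0,0,1.2],
    [0,0,1.2],
    [0,0,1.2],
    [0,0,0.5]
  ],
  "twist": [
    [0,0,0],
    [0,0,0],
    [0,0,0],
    [0,0,0]
  ]
}}

```text
time_s: 16.5
position: [0.5343, -0.0369, 0.1052]
tcp_rot: [[-0.971, 0.239, 0.002], [0.239, 0.971, -0.0], [-0.002, 0.0, -1.0]]
force: [-0.1, -0.2, 0.2]
opening: 0.697
```

Run:
```python
from h import *
go(.5334,-.0365,.1037)
```

```text
t 16.5 pos [ 0.5343 -0.0369  0.1052] slide mm [0.9919 0.1405 1.5042] tilt fix [ 0.0002  0.0021 -0.    ] yaw 166.17019995909533 F [-0.135  -0.1525  0.21  ] M [-0.0121  0.0318 -0.0235] open 0.6972130819166413 j [-15.9169  33.2675 101.0154   0.0198  45.5947 -92.1009]
```

{"method": "carry_out", "body": {
  "grip": [-1,-1,-1],
  "slide": [
    [1.0,0,0.8],
    [0.2,0,0.8],
    [0,0,0.5]
  ],
  "twist": [
    [0,0.002,0],
    [0,0,0],
    [0,0,0]
  ]
}}

```text
time_s: 16.8
position: [0.5332, -0.0366, 0.1032]
tcp_rot: [[-0.971, 0.239, 0.001], [0.239, 0.971, -0.0], [-0.001, 0.0, -1.0]]
force: [-0.3, 0.1, -0.9]
opening: 0.7
```

Run:
```python
from h import *
go(.5334,-.0365,.1037)
```

```text
t 16.8 pos [ 0.5332 -0.0366  0.1032] slide mm [-0.1302  0.1546 -0.4631] tilt fix [ 0.0001  0.0006 -0.    ] yaw 166.17299666613644 F [-0.2605  0.0829 -0.917 ] M [ 0.0344 -0.0263  0.0139] open 0.7000339383160618 j [-15.9201  33.4203 101.1801   0.0134  45.364  -92.1026]
```

{"method": "carry_out", "body": {
  "grip": [-1,-1,-1],
  "slide": [
    [0,0,0.8],
    [0,0,0.8],
    [0,0,0]
  ],
  "twist": [
    [0,0,0],
    [0,0,0],
    [0,0,0]
  ]
}}

```text
time_s: 17.1
position: [0.5332, -0.0366, 0.1015]
tcp_rot: [[-0.971, 0.239, 0.001], [0.239, 0.971, 0.0], [-0.001, 0.0, -1.0]]
force: [-0.8, -0.1, -0.2]
opening: 0.697
```

Run:
```python
from h import *
go(.5334,-.0365,.0947)
```

```text
t 17.1 pos [ 0.5332 -0.0366  0.1015] slide mm [-0.1645  0.1298  6.7541] tilt fix [ 0.0002  0.0006 -0.    ] yaw 166.1700042136953 F [-0.7587 -0.0546 -0.1654] M [-0.0416  0.005  -0.0217] open 0.6974997831912673 j [-15.9185  33.5906 101.2464   0.0154  45.1311 -92.0994]
```

{"method": "carry_out", "body": {
  "grip": [-1,-1,-1],
  "slide": [
    [0,0,0.8],
    [0,0,0.8],
    [0,0,0]
  ],
  "twist": [
    [0,0,0],
    [0,0,0],
    [0,0,0]
  ]
}}

```text
time_s: 17.4
position: [0.5332, -0.0366, 0.0997]
tcp_rot: [[-0.971, 0.239, 0.001], [0.239, 0.971, 0.0], [-0.001, 0.0, -1.0]]
force: [0.6, 0.8, -0.2]
opening: 0.7
```

{"method": "carry_out", "body": {
  "grip": [-1,-1,-1],
  "slide": [
    [0,0,0.8],
    [0,0,0.8],
    [0,0,0]
  ],
  "twist": [
    [0,0,0],
    [0,0,0],
    [0,0,0]
  ]
}}

```text
time_s: 17.7
position: [0.5334, -0.0367, 0.099]
tcp_rot: [[-0.971, 0.239, 0.001], [0.239, 0.971, -0.0], [-0.001, 0.0, -1.0]]
force: [-0.2, 0.3, 1.5]
opening: 0.702
```

Run:
```python
from h import *
go(.5334,-.0365,.0947)
```

```text
t 17.7 pos [ 0.5334 -0.0367  0.099 ] slide mm [0.0418 0.1488 4.2776] tilt fix [ 0.0001  0.0011 -0.    ] yaw 166.17134541103303 F [-0.2149  0.3273  1.4951] M [ 0.0273  0.1842 -0.0377] open 0.7022786003154979 j [-15.9193  33.8313 101.3285   0.0145  44.7775 -92.1009]
```

{"method": "carry_out", "body": {
  "grip": [-1,-1,-1,-1],
  "slide": [
    [0,0,0.6],
    [0,0,0.6],
    [0,0,0.6],
    [0,0,0]
  ],
  "twist": [
    [0,0,0.12],
    [0,0,0.12],
    [0,0,0.12],
    [0,0,0]
  ]
}}

```text
time_s: 18.1
position: [0.5331, -0.0364, 0.0973]
tcp_rot: [[-0.817, 0.576, 0.001], [0.576, 0.817, 0.0], [-0.001, 0.001, -1.0]]
force: [-0.1, -0.1, -0.2]
opening: 0.699
```

Run:
```python
from h import *
go(.5334,-.0365,.0947)
```

```text
t 18.1 pos [ 0.5331 -0.0364  0.0973] slide mm [-0.2807  0.0688  2.5722] tilt fix [ 0.0006  0.0008 -0.    ] yaw 144.81441309982608 F [-0.0532 -0.0888 -0.1888] M [ 0.0186 -0.0025  0.0133] open 0.6992473478045597 j [-15.905   33.9828 101.424    0.0265  44.5398 -70.7383]
```

{"method": "carry_out", "body": {
  "grip": [-1,-1,-1,-1],
  "slide": [
    [-0.2,0,0.8],
    [0,0,0.8],
    [0,0,0.8],
    [0,0,0]
  ],
  "twist": [
    [0,0,0.1],
    [0,0,0.1],
    [0,0,0.1],
    [0,0,0]
  ]
}}

```text
time_s: 18.5
position: [0.5334, -0.0363, 0.0945]
tcp_rot: [[-0.611, 0.792, 0.001], [0.792, 0.611, 0.0], [-0.0, 0.001, -1.0]]
force: [-0.7, 0.3, -0.4]
opening: 0.7
```

Run:
```python
from h import *
go(.5334,-.0365,.0947)
```

```text
t 18.5 pos [ 0.5334 -0.0363  0.0945] slide mm [-0.1705 -0.0927 -0.2387] tilt fix [ 0.0011  0.0003 -0.    ] yaw 127.63714910838974 F [-0.7183  0.2569 -0.3879] M [-0.0262 -0.0178 -0.0461] open 0.7001601025893434 j [-15.8994  34.2674 101.4879   0.053   44.1935 -53.5746]
```

{"method": "carry_out", "body": {
  "grip": [-1,-1,-1],
  "slide": [
    [0,0,0.5],
    [0,0,0.5],
    [0,0,0]
  ],
  "twist": [
    [0,0,0],
    [0,0,0],
    [0,0,0]
  ]
}}

```text
time_s: 18.8
position: [0.5334, -0.0363, 0.0944]
tcp_rot: [[-0.617, 0.787, 0.001], [0.787, 0.617, 0.0], [-0.001, 0.001, -1.0]]
force: [-0.9, 1.0, 0.9]
opening: 0.701
```

Run:
```python
from h import *
go(.5334,-.0365,.0947)
wcap('w13')
```

```text
t 18.8 pos [ 0.5334 -0.0363  0.0944] slide mm [-0.1456 -0.1306 -0.2811] tilt fix [ 0.0012  0.0006 -0.    ] yaw 128.08421499320113 F [-0.8938  0.9943  0.8532] M [-0.0196  0.0894 -0.0453] open 0.7012720032695795 j [-15.8961  34.2692 101.4958   0.0491  44.1663 -54.0155]
```

View pics/w13.png

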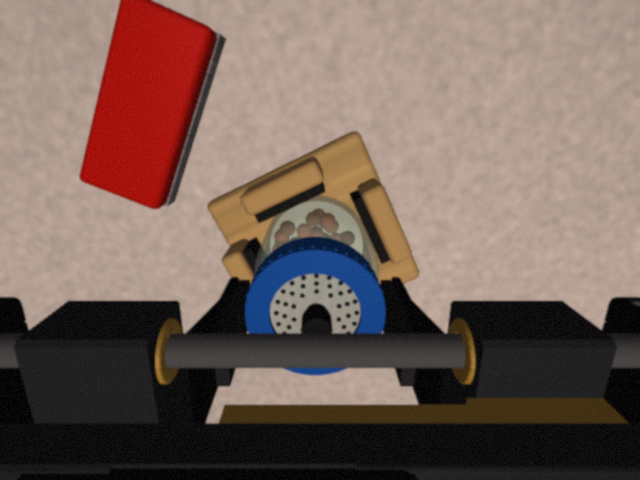

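{"method": "carry_out", "body": {
  "grip": [-1,-1,-1,-1,-1],
  "slide": [
    [0,0,0],
    [0,0,0],
    [0,0,0],
    [0,0,0],
    [0,0,0]
  ],
  "twist": [
    [0,0,0.1],
    [0,0,0.1],
    [0,0,0.1],
    [0,0,0.1],
    [0,0,0]
  ]
}}

```text
time_s: 19.35
position: [0.5337, -0.0363, 0.0943]
tcp_rot: [[-0.254, 0.967, 0.002], [0.967, 0.254, -0.0], [-0.001, 0.002, -1.0]]
force: [-1.1, 2.2, 1.4]
opening: 0.701
```

Run:
```python
from h import *
go(.5334,-.0365,.0937)
```

```text
t 19.35 pos [ 0.5337 -0.0363  0.0943] slide mm [-0.0809 -0.3106  0.6241] tilt fix [ 0.002   0.0008 -0.    ] yaw 104.69167011047251 F [-1.1489  2.2402  1.3814] M [-0.0266  0.1146 -0.0108] open 0.7010835855997998 j [-15.8834  34.2796 101.4956   0.0277  44.106  -30.595 ]
```

{"method": "carry_out", "body": {
  "grip": [-1,-1,-1,-1],
  "slide": [
    [0,-0.2,0.2],
    [0,0,0.2],
    [0,0,0.2],
    [0,0,0]
  ],
  "twist": [
    [0,0,0.1],
    [0,0,0.08],
    [0,0,0.08],
    [0,0,0]
  ]
}}

```text
time_s: 19.75
position: [0.5338, -0.0364, 0.0942]
tcp_rot: [[-0.0, 1.0, 0.003], [1.0, 0.0, -0.001], [-0.001, 0.003, -1.0]]
force: [-0.3, 0.3, 0.5]
opening: 0.699
```

Run:
```python
from h import *
go(.5334,-.0365,.0937)
```

```text
t 19.75 pos [ 0.5338 -0.0364  0.0942] slide mm [-0.1413 -0.3944  0.5462] tilt fix [ 0.0028  0.0006 -0.    ] yaw 90.01400389027604 F [-0.2806  0.2952  0.5116] M [-0.0596  0.1443 -0.0822] open 0.6992156926742336 j [-15.8765  34.281  101.5151   0.0151  44.0387 -15.9014]
```

{"method": "carry_out", "body": {
  "grip": [-1,-1,-1],
  "slide": [
    [0,-0.3,0.2],
    [0,0,0.2],
    [0,0,0]
  ],
  "twist": [
    [0.002,0,0.08],
    [0,0,0.08],
    [0,0,0]
  ]
}}

```text
time_s: 20.05
position: [0.5337, -0.0362, 0.0942]
tcp_rot: [[0.152, 0.988, 0.001], [0.988, -0.152, -0.0], [-0.0, 0.001, -1.0]]
force: [-0.8, 0.6, 2.3]
opening: 0.698
```

Run:
```python
from h import *
go(.5334,-.0365,.0937)
```

```text
t 20.05 pos [ 0.5337 -0.0362  0.0942] slide mm [-0.3846 -0.2247  0.4504] tilt fix [ 0.0013  0.0003 -0.    ] yaw 81.2402844543591 F [-0.7741  0.566   2.3231] M [-0.0499  0.1781 -0.212 ] open 0.6978837725968157 j [-15.8489  34.3088 101.468   -0.0083  44.1459  -7.0833]
```

{"method": "carry_out", "body": {
  "grip": [-1],
  "slide": [
    [0,0,0.1]
  ],
  "twist": [
    [0,0,0.06]
  ]
}}

```text
time_s: 20.15
position: [0.5336, -0.0361, 0.0941]
tcp_rot: [[0.208, 0.978, 0.001], [0.978, -0.208, -0.001], [-0.0, 0.001, -1.0]]
force: [-0.1, 1.5, 2.5]
opening: 0.703
```

Run:
```python
from h import *
go(.5334,-.0365,.0937)
```

```text
t 20.15 pos [ 0.5336 -0.0361  0.0941] slide mm [-0.4013 -0.1444  0.4045] tilt fix [ 0.0012  0.0003 -0.    ] yaw 78.01806248241616 F [-0.079   1.5445  2.4846] M [0.0936 0.2263 0.2022] open 0.7030969080274242 j [-15.8451  34.3123 101.4721  -0.0174  44.1444  -3.8507]
```

{"method": "carry_out", "body": {
  "grip": [-1],
  "slide": [
    [-0.1,0,0.1]
  ],
  "twist": [
    [0,0,0.06]
  ]
}}

```text
time_s: 20.25
position: [0.5336, -0.036, 0.0941]
tcp_rot: [[0.263, 0.965, 0.001], [0.965, -0.263, -0.0], [-0.0, 0.001, -1.0]]
force: [1.0, 1.7, 2.0]
opening: 0.702
```

```bash
cat >> h.py <<'E'
def rd(n=1):
    for i in range(n+1):
        s=bot.read_state();R=s['tcp_rot'];print(f"t{s['time_s']:.2f} yaw {np.degrees(np.arctan2(R[1,0],R[0,0])):.2f} pos {s['position']} F {s['force']} M {s['moment']} tau6 {s['tau'][5]:.3f} op {s['opening']:.3f}")
        if i<n: bot.capture('wrist')
E
python3 -c "
from h import *
rd(2)"
```

```text
t20.25 yaw 74.75 pos [ 0.5336 -0.036   0.0941] F [1.0129 1.6565 1.979 ] M [0.1793 0.1727 0.2711] tau6 -0.130 op 0.702
t20.30 yaw 74.62 pos [ 0.5337 -0.0361  0.0941] F [-0.6308  0.5637  2.5894] M [ 0.0806  0.2054 -0.0759] tau6 0.077 op 0.699
t20.35 yaw 74.75 pos [ 0.5336 -0.0361  0.0941] F [-0.5914  0.7835  2.4531] M [ 0.078   0.2326 -0.1307] tau6 0.002 op 0.696
```

{"method": "carry_out", "body": {
  "grip": [-1,-1],
  "slide": [
    [0,0,0.1],
    [0,0,0.1]
  ],
  "twist": [
    [0,0,0.05],
    [0,0,0.05]
  ]
}}

```text
time_s: 20.55
position: [0.5338, -0.0357, 0.094]
tcp_rot: [[0.351, 0.936, 0.002], [0.936, -0.351, -0.0], [0.0, 0.002, -1.0]]
force: [-0.0, 2.1, 1.8]
opening: 0.696
```

```bash
python3 -c "
from h import *
rd(1)"
```

```text
t20.55 yaw 69.47 pos [ 0.5338 -0.0357  0.094 ] F [-0.0469  2.105   1.8167] M [0.4276 0.0833 0.5751] tau6 0.235 op 0.696
t20.60 yaw 69.36 pos [ 0.5338 -0.0357  0.0939] F [0.4322 2.457  1.6764] M [0.2212 0.0802 0.1747] tau6 0.309 op 0.700
```

{"method": "carry_out", "body": {
  "grip": [-1,-1],
  "slide": [
    [0,0,0.1],
    [0,0,0.1]
  ],
  "twist": [
    [0,0,0.05],
    [0,0,0.05]
  ]
}}

```text
time_s: 20.8
position: [0.534, -0.0355, 0.0936]
tcp_rot: [[0.433, 0.902, 0.002], [0.902, -0.433, -0.001], [-0.0, 0.002, -1.0]]
force: [0.6, 1.7, 1.8]
opening: 0.697
```

```bash
python3 -c "
from h import *
rd(1)"
```

```text
t20.80 yaw 64.37 pos [ 0.534  -0.0355  0.0936] F [0.5545 1.701  1.7533] M [0.2894 0.0752 1.1169] tau6 0.760 op 0.697
t20.85 yaw 64.23 pos [ 0.5341 -0.0354  0.0936] F [0.6083 1.3735 0.8529] M [0.0929 0.0913 0.4259] tau6 0.590 op 0.699
```

{"method": "carry_out", "body": {
  "grip": [-1],
  "slide": [
    [0,0,0]
  ],
  "twist": [
    [0,0,0]
  ]
}}

```text
time_s: 20.95
position: [0.534, -0.0354, 0.0934]
tcp_rot: [[0.431, 0.902, 0.002], [0.902, -0.431, -0.001], [-0.001, 0.002, -1.0]]
force: [0.7, 0.9, 2.0]
opening: 0.702
```

```bash
python3 -c "
from h import *
rd(2)"
```

```text
t20.95 yaw 64.45 pos [ 0.534  -0.0354  0.0934] F [0.684  0.9031 1.988 ] M [0.0674 0.2273 0.2508] tau6 0.261 op 0.702
t21.00 yaw 64.41 pos [ 0.5341 -0.0354  0.0934] F [0.8668 1.6956 1.0325] M [0.1224 0.1446 0.3594] tau6 0.308 op 0.698
t21.05 yaw 64.37 pos [ 0.5341 -0.0354  0.0934] F [0.6544 1.6996 0.6954] M [0.1417 0.1639 0.4281] tau6 0.370 op 0.696
```

{"method": "carry_out", "body": {
  "grip": [1,1,1,1,1],
  "slide": [
    [0,0,0],
    [0,0,0],
    [0,0,0],
    [0,0,0],
    [0,0,0]
  ],
  "twist": [
    [0,0,0],
    [0,0,0],
    [0,0,0],
    [0,0,0],
    [0,0,0]
  ]
}}

```text
time_s: 21.55
position: [0.534, -0.0363, 0.0929]
tcp_rot: [[0.433, 0.901, 0.002], [0.901, -0.433, -0.001], [-0.0, 0.002, -1.0]]
force: [-0.2, -0.1, 0.2]
opening: 0.978
```

Run:
```python
from h import *
rd(0)
s,c,W=wcap('w14');rd(0)
R=s['tcp_rot'];p=s['position'];r=np.hypot(W[...,0]-.5336,W[...,1]+.0362)
q=W[(r<.03)&(r>.021)&(abs(W[...,2]-.109)<.004)];print(len(q),np.median(q[:,2]))
A=np.c_[q[:,:2]-[.5336,-.0362],np.ones(len(q))];print('plane',np.linalg.lstsq(A,q[:,2],rcond=None)[0])
q=W[(r<.033)&(abs(W[...,2]-.109)<.003)];print((q.min(0)+q.max(0))/2,np.ptp(q,0))
q=W[(r<.018)&(r>.009)&(abs(W[...,2]-.106)<.004)];print('flange',len(q),np.median(q[:,2]))
```

```text
t21.55 yaw 64.31 pos [ 0.534  -0.0363  0.0929] F [-0.2145 -0.1022  0.2131] M [-0.1417  0.072  -0.0277] tau6 -0.000 op 0.978
t21.60 yaw 64.32 pos [ 0.534  -0.0363  0.0929] F [ 0.82   -0.2923  0.5098] M [-0.0614  0.0809 -0.0118] tau6 0.000 op 0.989
4739 0.10878328539996102
plane [-0.0022 -0.0016  0.1088]
[ 0.5335 -0.036   0.109 ] [0.0609 0.0624 0.006 ]
flange 2742 0.10589967839949177
```

View pics/w14.png

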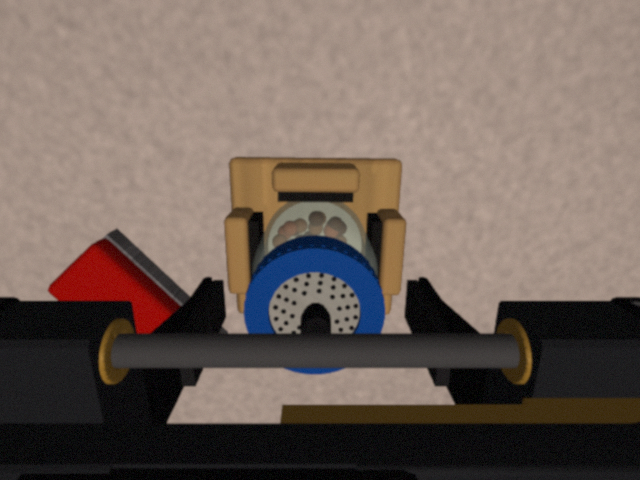

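{"method": "carry_out", "body": {
  "grip": [1,1,1,1,1],
  "slide": [
    [0,0,-10],
    [0,0,-30],
    [0,0,-35],
    [0,0,-25],
    [0,0,0]
  ],
  "twist": [
    [0,0,0],
    [0,0,0],
    [0,0,0],
    [0,0,0],
    [0,0,0]
  ]
}}

```text
time_s: 22.1
position: [0.5335, -0.0362, 0.1979]
tcp_rot: [[0.434, 0.901, 0.0], [0.901, -0.434, -0.001], [-0.0, 0.0, -1.0]]
force: [0.7, -0.0, -0.2]
opening: 1.001
```

Run:
```python
from h import *
s,c,W=wcap('w15');rd(0)
r=np.hypot(W[...,0]-.5336,W[...,1]+.0362)
q=W[(r<.03)&(r>.021)&(abs(W[...,2]-.109)<.004)]
A=np.c_[q[:,:2]-[.5336,-.0362],np.ones(len(q))];print('plane',np.linalg.lstsq(A,q[:,2],rcond=None)[0])
q=W[(r<.033)&(abs(W[...,2]-.109)<.003)];print((q.min(0)+q.max(0))/2,np.ptp(q,0))
q=W[(r<.018)&(r>.009)&(abs(W[...,2]-.106)<.004)];print('flange',len(q),np.median(q[:,2]))
q=W[(r<.012)&(W[...,2]>.117)];print('knob',(q.min(0)+q.max(0))/2,np.quantile(q[:,2],.8))
c=bot.capture('scene');save(c,'s15')
```

```text
t22.15 yaw 64.30 pos [ 0.5325 -0.036   0.1964] F [0.0074 0.5874 0.0469] M [-0.0638  0.0442  0.0174] tau6 -0.000 op 1.001
plane [-0.0026 -0.0032  0.1088]
[ 0.5331 -0.0362  0.109 ] [0.0614 0.0614 0.006 ]
flange 1376 0.10599319745593883
knob [ 0.5335 -0.0364  0.1201] 0.12233871347400335
```

View pics/s15.png

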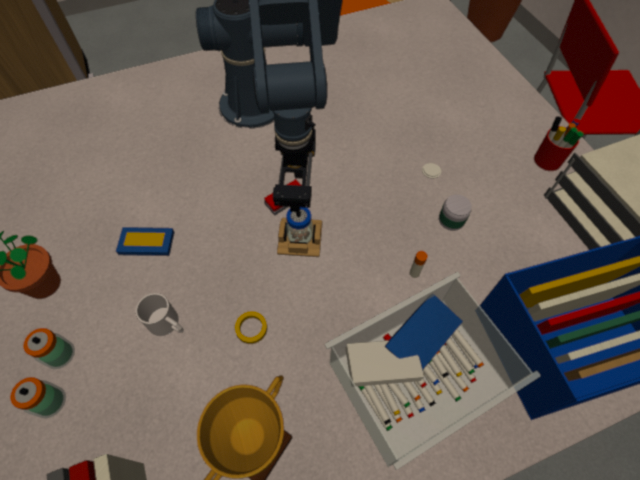

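The picture shows the blue ring on the jar at about (299,215), the arm clear above it, and all the bystanders where they were. I'm handing in.

```bash
python3 -c "
from h import *
print(bot.hand_in())"
```

```text
the job is handed in; nothing more can be done
None
```

The jar is closed and the job is handed in at about 22 s. I seated the strainer and let go of it, then lowered the ring over it and turned it clockwise until it stiffened at its stop.

**Last checks (wrist camera, gripper open and raised):**
- **Ring:** level to about 4 mrad. Its centre is about 4.2 mm below the rim and within about 0.5 mm of the jar's axis.
- **Strainer:** upright, with its flange drawn down about 1 mm to meet the underside of the ring's plate. The knob centre is about 10 mm above the rim and within 0.5 mm of the axis.
- **Bystanders:** the scene picture shows nothing else moved.

**Turning moment exceeded the limit in one reading:** the moment held at the stop was 0.25 to 0.43 N m, within finger-tight. But during the last turning step, where I made two moves without stopping to judge the reading between them, it read 1.1 N m, with 0.76 N m at the last joint. I took it for a transient from the motion, since the hold readings right after were in range, but it is above the 0.6 limit.

**Clamping force not measured:** the 1 mm draw suggests about 25 N on the seal, under the 40 N limit.

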